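Seat the film cover and hold the loupe at focus height

TASK

On the microfilm reader, the steel window frame over the film is propped up along one edge: press it down until it lies flat on the deck. Then pick up the loupe by its handle and hold it level with its lens centred above the frame's window, the middle of the lens at the same height as the pointer on the reader's upright post. Finish while still holding the loupe there, clear of the reader, and leave the pointer and the other things on the bench where they are.

Things in the scene. Friction and masses are not known exactly. Their poses are not given: they have to be found in the camera images.
- reader: Fixed cast aluminium reader base; origin on the bench below the film gate's centre, x away from the robot, z up. Flat deck 50 mm high, x -110 to +150, y -95 to +95 mm; a crank sticks out 56 mm more at +y, x 85 to 150. Steel post (8 mm thick, top 175 mm above the bench) at x +85, y 0; spool hubs, 24 mm high, at x +105, y -60 and +60. Lips 4 mm high bound the gate at +x, +y, -y; -x is open.
- gate (a point): Centre of the film gate on the deck surface, 50 mm above the bench; axes as the reader's.
- cover: Loose dark steel window frame, 80 (x) x 74 (y) x 6 mm, 120 g, window 30 (x) x 40 (y) mm. Origin at the centre of its underside. It starts in the gate with its +x edge on the deck and its -x edge propped about 10 mm up by a pin 30 mm from centre. The pin slides down against about 4 N of friction and stays down. Pressed flat, the frame's top is 56 mm above the bench.
- cover_press (a point): Place to press, on the top of the frame's raised -x bar, 28 mm from the frame's centre, nearly above the pin. The bar is 25 mm wide.
- focus_mark (a point): Tip of the flat brass pointer (3 mm thick, 5 mm wide) that reaches from a brass collar on the reader's post towards the gate, 53 mm from the gate's centre towards reader +x. Its height is the focal height, 100 to 144 mm above the bench, different each time. The collar holds by friction and must not be moved.
- loupe: Loose reading loupe lying flat on the bench, about 110 g: a steel ring, 52 mm outer diameter and 20 mm high, with a lens, and a straight black handle along -x, 15 mm wide (y), 20 mm high, from 35 to 120 mm from the ring's centre. Origin on the underside at the ring's centre, z up when level.
- loupe_lens (a point): Centre of the lens, on the ring's axis 10 mm above the loupe's underside.
- loupe_grip (a point): A good place to grip the handle across its width: on its centre line, 60 mm from the ring's centre along the loupe's -x, 10 mm above the underside.
- canister: Bystander: round tin film canister, 94 mm diameter, 34 mm high; origin at the centre of its underside.
- condenser: Bystander: green glass condenser disk, 68 mm diameter, 15 mm high; origin at the centre of its underside.
- reel: Bystander: silver takeup reel lying flat, 110 mm diameter, 22 mm high; origin at the centre of its underside.
- gear: Bystander: white nylon gear with a hub, 50 mm diameter, 18 mm high; origin at the centre of its underside.
Things that resemble listed ones, but are neither listed nor needed, are in the scene too. Of the things shaped like the cover, the steel one is meant.

How it is judged:
On the way, in this order (a step that is already met when the one before it is completed fails the run):
1. the window frame lies flat on the deck in the gate (angle between cover's own z axis and vertical below 0.03 rad and z of cover in the frame of gate below 0.002 m and horizontal distance between cover and gate below 0.006 m), for 0.2 s.
2. then the loupe is carried in the fingers, well off the bench (contact force between the fingers and loupe above 1 N and height (world z) of loupe_lens above 0.04 m), for 0.2 s.
At the end, for the whole second after the job is handed in: The window frame lies flat in the gate (tilt under 0.03 rad, within 2 mm of the deck and 6 mm of centre). The fingers hold the loupe still, touching neither reader nor frame, its lens centre within 10 mm sideways of the window's centre and within 5 mm of the pointer's height, level within 0.10 rad (all of step 1 and contact force between the fingers and loupe above 1 N and contact force between loupe and reader below 0.05 N and contact force between loupe and cover below 0.05 N and horizontal distance between loupe_lens and cover below 0.01 m and z of loupe_lens in the frame of focus_mark between -0.005 and 0.005 m and angle between loupe's own z axis and vertical below 0.1 rad and linear speed of loupe below 0.02 m/s); the arm keeps its last pose, push and grip.
It fails at once if the pointer is moved (distance of focus_mark from where it was at the start of the episode above 0.004 m).
It fails at once if a bystander is disturbed (distance of any of canister, condenser, reel, gear from where it was at the start of the episode above 0.02 m).
It also fails if it takes over 43 s, if anything falls off the work surface, if the arm or the gripper's body presses on something with over 40 N, if the wrist force passes 120 N, or if a joint passes its speed limit or range.

ROBOT

A 6-joint arm with a two-finger parallel gripper is mounted at the origin on the work surface. World frame = base frame: x ahead of the robot, y to its left, z up, the work surface at z = 0. Lengths are in m, angles in rad, forces in N, time in s.
With the tool pointing down it reaches from about 0.225 to 0.725 m from the base axis. Payload 3.1 kg.
Tool frame: the origin (TCP) lies midway between the tips of the shut fingers; the grasp point (between the pads) lies 19 mm behind it; z points along the fingers, y is the line along which they close (so a half turn about z gives the same grasp; the last joint's range is limited). The gripper opens to 85 mm and grips with 20 to 120 N. Pads are 22 mm wide; open, the fingers measure 114 mm over their backs; the gripper's body (76 mm by 85 mm) begins 54 mm behind the grasp point. The pads swing forward as they close: fully open they stand 13 mm farther back than shut.
Start: joints at [1.007, 0.048, 0.099, 1.622, 0, 1.443], TCP at [0.222, 0.476, 0.231] pointing down, gripper open.
Joint ranges: [-2.91, 2.91], [-0.99, 1.94], [-1.21, 1.42], [-2.12, 2.29], [-1.49, 1.47], [-3.14, 3.14]. Speed limits (rad/s): [2.79, 2.79, 3.14, 3.14, 3.14, 3.14].

INTERFACE

Orientations are given as a unit quaternion [x, y, z, w].
In Python, from cell import read_state, snapshot, camera_model, sign_off gives the robot as it stands.
- The arm moves only by the shell command python3 -m handwheel 'ROWS' [OPENING] [FORCE]. ROWS is JSON, a list that holds one entry, the list of rows, each a list of 4 numbers: the shift along the tool's x, y, z in m, then the turn about the tool's z in degrees. In form: [[[x, y, z, turn], ...]]. A call has 1 to 20 rows; each row shifts and turns the commanded pose from where the row before left it, along the tool's axes as they then stand; what a row does not reach is not made up. A row lasts 1/10 s, in which the tool goes at most 50 mm and 8.59 degrees, less where a joint would pass 70% of its speed; a pose out of reach is approached as far as the arm can. A call with a gripper value outside its range is refused whole. OPENING is the opening, from 0 (shut) to 1 (fully open), set as the call begins (- or left out, the last holds). The fingers move at their own pace and stop on an object; FORCE is the grip in N (left out, the last holds). Time passes only in rows, so rows that do not move let the fingers close. It gives the time, the measured TCP pose, the force, the opening and the grip force at its end, in the units of the state.
- read_state(): the state, without advancing time (a new reading comes with each control period).
- snapshot(name): name is "scene" or "side" or "wrist"; returns (picture, depth): 384x512x3 uint8, red, green, blue; 384x512 float32, m along the optical axis (not along the pixel's ray), 0 where there is no reading.
- camera_model(name): a dict with "mtx" (3x3 intrinsics, pixels), "origin" and "rotation" of the camera in the world. Camera axes: x right, y up, looking along -z (the intrinsics and any distortion apply to the point x, -y, -z); pixel columns grow to the right and rows downward; lengths in m; the calibration is good to about 2 mm. A picture is of the moment at which its call begins: read the wrist's pose just before it. camera_model takes no time and is no camera call; for the wrist camera it gives the pose at the moment of the call.
- sign_off(): hands the job in; it is judged then, once.
The state is a dict: "clock": time; "joints": joint angles; "joint_vel": joint speeds; "tau": joint torques, N m; "ee_pos": TCP position; "ee_rot": TCP orientation; "contact_force": force on the tool from outside, world axes, zero at the start; "wrist_torque": the same for the moment, N m; "width": finger opening in m; "gripper_force": force on a finger pad.
Only numpy, scipy, OpenCV 4.12 (cv2) and the standard library are available. Lean on these libraries where they do the work, as an engineer would, in place of code of your own. Each camera call takes 0.05 s, during which the arm holds its last target. There are 200 camera calls.

## Working session

There is one attempt and no reset: what is moved stays moved. The work goes in short steps, Python scripts to look and compute and a shell command to move; the robot and the scene stay as the last step left them, time stands still between calls to the robot, and variables do not carry over. Pictures are saved under pics/ and viewed, at most 10 in all, crops included, and the job is handed in when it is done.

```bash
ls; mkdir -p pics; cat > h.py <<'E'
import numpy as np, cv2
from cell import read_state, snapshot, camera_model, sign_off
def grab(n):
    m=camera_model(n); p,d=snapshot(n)
    np.savez(f'{n}.npz',p=p,d=d,mtx=m['mtx'],o=m['origin'],R=m['rotation'])
    return p,d,m
def load(n):
    z=np.load(f'{n}.npz'); return z['p'],z['d'],dict(mtx=z['mtx'],origin=z['o'],rotation=z['R'])
def ray(m,u,v):
    c=np.linalg.inv(np.array(m['mtx']))@np.array([u,v,1.]); 
    return np.array(m['rotation'])@np.array([c[0],-c[1],-c[2]])
def onplane(m,u,v,z):
    r=ray(m,u,v); o=np.array(m['origin']); return o+r*(z-o[2])/r[2]
def bydepth(m,u,v,d): return np.array(m['origin'])+ray(m,u,v)*d
def cloud(m,d):
    v,u=np.indices(d.shape); K=np.array(m['mtx']); x=(u-K[0,2])/K[0,0]*d; y=(v-K[1,2])/K[1,1]*d
    return np.stack([x,-y,-d],-1)@np.array(m['rotation']).T+np.array(m['origin'])
E
python3 - <<'E'
from h import *
for n in('scene','side'):
    p,d,m=grab(n); cv2.imwrite(f'pics/{n}0.png',p[:,:,::-1]); print(n,{k:np.round(v,3).tolist() if not isinstance(v,str) else v for k,v in m.items()})
s=read_state(); print(s)
E
```

```text
pics
scene {'mtx': [[354.606, 0.0, 264.326], [0.0, 354.606, 190.969], [0.0, 0.0, 1.0]], 'origin': [1.282, -0.051, 0.841], 'rotation': [0.268, 0.255, 0.634, 0.679]}
side {'mtx': [[455.555, 0.0, 254.366], [0.0, 455.555, 195.75], [0.0, 0.0, 1.0]], 'origin': [0.251, -0.823, 1.098], 'rotation': [0.338, -0.061, -0.159, 0.926]}
{'clock': 0.1, 'joints': array([1.00720372e+00, 4.87043612e-02, 9.77449457e-02, 1.62197330e+00,
       5.34014399e-05, 1.44299265e+00]), 'joint_vel': array([-0.00253701, -0.00175032,  0.00426408,  0.00112058,  0.00083898,
        0.00084394]), 'tau': array([ 2.54332503e-03, -3.39851797e+01,  3.20935857e+01,  1.58471963e-02,
       -1.57974305e-04, -2.14663061e-05]), 'ee_pos': array([0.22132267, 0.47547243, 0.230215  ]), 'ee_rot': array([ 2.16174263e-01,  9.76354212e-01, -9.95952362e-04, -3.87082915e-04]), 'contact_force': array([-0.31178698, -0.11478921,  0.01549717]), 'wrist_torque': array([ 0.03420473, -0.013135  ,  0.0082525 ]), 'gripper_force': 0.0, 'width': 0.08538233146751939}
```

View pics/scene0.png

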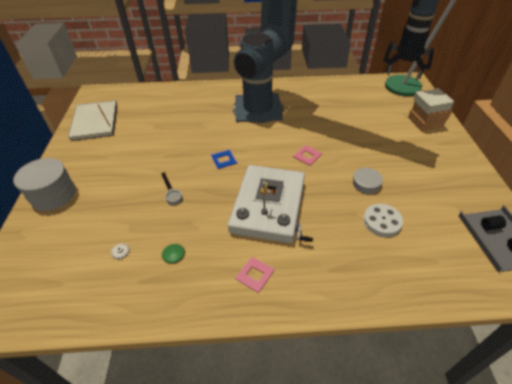

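View pics/side0.png

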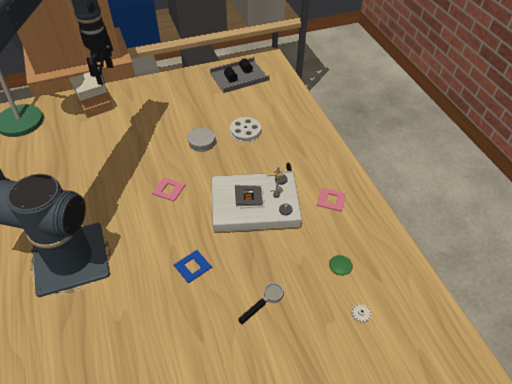

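Scene view: reader around (268,205), steel frame in it at (270,188), loupe ring at (174,198) with its handle to (164,175). Side view: reader (255,200), frame (248,196), loupe ring (274,292) and handle end (241,320). The pink frames (scene 308,156 and 255,274) and the blue one (224,159) are decoys lying on the bench. The dark steel frame in the gate fits the description. I'll confirm it in a crop.

```bash
sed -i 's/^import numpy as np, cv2/import numpy as np, cv2\nfrom scipy.spatial.transform import Rotation as Ro/; s/m=camera_model(n); p,d/m=dict(camera_model(n)); m["rotation"]=Ro.from_quat(m["rotation"]).as_matrix(); p,d/' h.py
python3 - <<'E'
from h import *
out=[]
for n in('scene','side'):
    p,d,m=grab(n); C=cloud(m,d); 
    for nm,(u0,u1,v0,v1) in dict(scene=dict(reader=(225,315,160,245),loupe=(158,186,168,208)),side=dict(reader=(205,300,165,235),loupe=(235,290,280,325)))[n].items():
        c=C[v0:v1,u0:u1]; q=p[v0:v1,u0:u1]; z=c[...,2]
        lo,hi=(.044,.056) if nm=='reader' else (.012,.028)
        k=(z>lo)&(z<hi); P=c[k]; 
        if nm=='loupe':
            dark=k&(q.max(2)<70); ring=k&~dark
            print(n,'handle',c[dark].mean(0),'ring',c[ring].mean(0),dark.sum(),ring.sum())
            print(' minrect',cv2.minAreaRect(c[k][:,:2].astype(np.float32)), np.median(z[k]))
        else:
            print(n,'reader',cv2.minAreaRect(P[:,:2].astype(np.float32)),np.median(P[:,2]))
            t=z>.085; print(' tall',c[t][:,:3].round(3)[::6].tolist())
    print(n,'bench z',np.median(C[300:330,200:300,2]) )
    (u0,u1,v0,v1)=dict(scene=(225,315,160,245),side=(205,300,165,235))[n]
    out.append(cv2.resize(p[v0:v1,u0:u1,::-1],(400,400),interpolation=cv2.INTER_CUBIC))
cv2.imwrite('pics/crop1.png',np.hstack(out))
E
```

```text
scene reader ((0.5555964112281799, 0.009344980120658875), (0.19995294511318207, 0.2646332085132599), 74.72590637207031) 0.05066812999893494
 tall [[1.282, -0.051, 0.841], [1.282, -0.051, 0.841], [1.282, -0.051, 0.841], [0.62, -0.01, 0.176], [0.616, -0.009, 0.168], [1.282, -0.051, 0.841], [0.619, -0.015, 0.161], [0.62, -0.012, 0.158], [0.621, -0.012, 0.154], [0.621, -0.015, 0.151], [0.621, -0.021, 0.147], [0.618, -0.004, 0.143], [0.624, -0.015, 0.146], [0.622, 0.001, 0.143], [0.626, -0.01, 0.144], [0.625, -0.01, 0.139], [0.619, -0.013, 0.124], [1.282, -0.051, 0.841], [0.62, -0.01, 0.113], [0.621, -0.016, 0.107], [1.282, -0.051, 0.841], [0.618, -0.01, 0.09], [1.282, -0.051, 0.841], [1.282, -0.051, 0.841], [1.282, -0.051, 0.841], [1.282, -0.051, 0.841]]
scene handle [ 0.43733856 -0.32305877  0.02070241] ring [ 0.48222007 -0.30114659  0.01736806] 38 222
 minrect ((0.4567338228225708, -0.30509525537490845), (0.1455554962158203, 0.05070536211133003), 14.534862518310547) 0.018724745317608538
scene bench z 0.0005624114000680192
side reader ((0.5543985366821289, 0.008453883230686188), (0.2013
[... 203 characters left out ...]
0.612, -0.01, 0.147], [0.591, -0.001, 0.142], [0.606, -0.009, 0.145], [0.621, -0.018, 0.148], [0.6, -0.01, 0.144], [0.614, -0.021, 0.149], [0.614, -0.02, 0.145], [0.618, -0.02, 0.139], [0.616, -0.011, 0.122], [0.615, -0.013, 0.116], [0.617, -0.011, 0.104], [0.613, -0.013, 0.098], [0.619, -0.014, 0.093], [0.251, -0.823, 1.098], [0.251, -0.823, 1.098], [0.251, -0.823, 1.098], [0.251, -0.823, 1.098], [0.251, -0.823, 1.098]]
side handle [ 0.42753481 -0.32646284  0.01896594] ring [ 0.48951568 -0.29578416  0.01696939] 173 271
 minrect ((0.46000874042510986, -0.31758934259414673), (0.14465799927711487, 0.05050956830382347), 32.405914306640625) 0.018171922413949937
side bench z 7.454768725256855e-05
```

View pics/crop1.png

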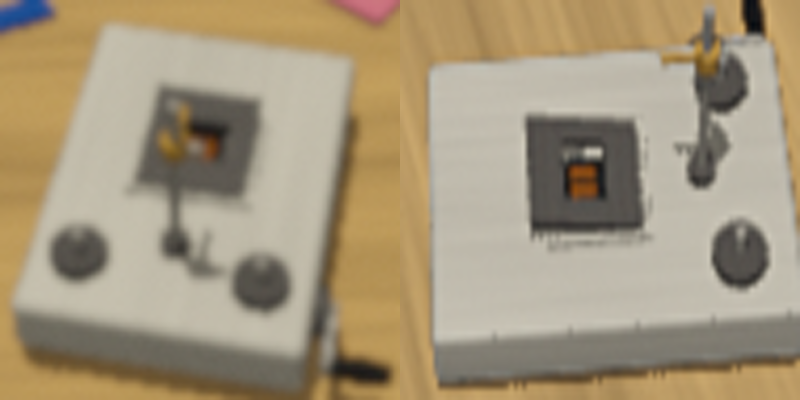

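The crop confirms it: a dark steel frame sits in the gate, and the pointer is on the post, well above the deck. Reader yaw is about −15°, with the gate at about (0.536, 0.014). The post predicted from that is at (0.618, −0.008), which matches the measured one. I'm moving over it for a wrist view.

```bash
python3 -m handwheel '[[[-0.012,-0.008,0,0],[-0.025,-0.016,0,-2],[-0.025,-0.016,0,-2],[-0.025,-0.016,0,-2],[-0.025,-0.016,0,-2],[-0.025,-0.016,0,-2],[-0.025,-0.016,0,0],[-0.025,-0.016,0,0],[-0.025,-0.016,0,0],[-0.025,-0.016,0,0],[-0.025,-0.016,0,0],[-0.025,-0.016,0,0],[-0.025,-0.016,0,0],[-0.025,-0.016,0,0],[-0.025,-0.016,0,0],[-0.012,-0.008,0,0],[0,0,0,0],[0,0,0,0]]]' 0 30
python3 - <<'E'
from h import *
p,d,m=grab('wrist'); cv2.imwrite('pics/w1.png',p[:,:,::-1]); s=read_state(); print(s['clock'],s['ee_pos'],s['ee_rot'],s['contact_force'],m['origin'],m['rotation'],s['width'])
E
```

```text
clock: 2.0
ee_pos: [0.5061, 0.1364, 0.2313]
ee_rot: [0.13, 0.991, 0.0, -0.001]
contact_force: [1.0, -0.7, -0.3]
width: 0.0001
gripper_force: 0.0
2.05 [0.50597561 0.13684022 0.23139647] [ 1.29967932e-01  9.91518087e-01  2.28253123e-04 -4.09355361e-04] [-0.20688554  0.09298761 -0.61689113] [0.42452417 0.15737605 0.37525585] [[ 0.2582322  -0.91372002 -0.3137385 ]
 [ 0.96608222  0.24461409  0.08275918]
 [ 0.00112614 -0.32446828  0.94589591]] -2.3928090890358382e-05
```

View pics/w1.png

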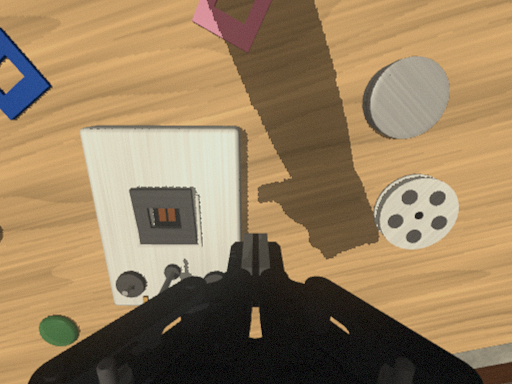

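The wrist view shows the frame around (167,215), its window around (165,216), the post near (172,272), and the pointer partly hidden behind the gripper.

```bash
cat >> h.py <<'E'
def frame(name,box):
    p,d,m=load(name); C=cloud(m,d); u0,u1,v0,v1=box
    q=p[v0:v1,u0:u1].astype(int); c=C[v0:v1,u0:u1]
    k=((q.max(2)<110)).astype(np.uint8)
    k=cv2.morphologyEx(k,cv2.MORPH_CLOSE,np.ones((3,3)))
    cs,_=cv2.findContours(k,cv2.RETR_EXTERNAL,cv2.CHAIN_APPROX_NONE); ct=max(cs,key=cv2.contourArea)
    r=cv2.minAreaRect(ct); b=cv2.boxPoints(r)+[u0,v0]
    mk=np.zeros(k.shape,np.uint8); cv2.drawContours(mk,[ct],-1,1,-1); mk=cv2.erode(mk,np.ones((3,3)))&k
    P=c[mk>0]; P=P[(P[:,2]>.045)&(P[:,2]<.08)]
    A=np.c_[P[:,:2],np.ones(len(P))]; w=np.linalg.lstsq(A,P[:,2],rcond=None)[0]
    hull=cv2.minAreaRect(P[:,:2].astype(np.float32))
    print(name,'px box',b.round(0).tolist(),'plane slope',w[:2],'tilt',np.linalg.norm(w[:2]),'zrange',np.percentile(P[:,2],[2,50,98]),'\n rect',hull,len(P))
E
python3 - <<'E'
from h import *
frame('wrist',(105,222,175,258))
p,d,m=load('wrist'); C=cloud(m,d); c=C[120:260,75:245].reshape(-1,3); k=(c[:,2]>.045)&(c[:,2]<.053)
print('deck z',np.median(c[k,2]))
# reader edges in wrist
print('deck corners',onplane(m,82,129,.05),onplane(m,239,127,.05))
# pointer in side & scene: brass
for n,b in(('side',(265,290,162,200)),('scene',(255,285,172,215))):
    p,d,m=load(n); u0,u1,v0,v1=b; q=cv2.cvtColor(p,cv2.COLOR_RGB2HSV)[v0:v1,u0:u1]; c=cloud(m,d)[v0:v1,u0:u1]
    k=(q[...,1]>110)&(q[...,2]>60)&(q[...,0]<30)&(c[...,2]>.08)&(c[...,2]<.2)
    vv,uu=np.nonzero(k)
    for a in range(len(uu)): print(n,uu[a]+u0,vv[a]+v0,c[vv[a],uu[a]].round(3), q[vv[a],uu[a]])
E
```

```text
wrist px box [[130.0, 243.0], [130.0, 187.0], [196.0, 187.0], [196.0, 243.0]] plane slope [-0.13400372  0.04856271] tilt 0.14253186777512583 zrange [0.05077326 0.06146066 0.06725376] 
 rect ((0.53220134973526, 0.010829322040081024), (0.07334983348846436, 0.07876381278038025), 74.74793243408203) 2947
deck z 0.05089567066332623
deck corners [ 0.40539869 -0.04774236  0.05      ] [0.45085163 0.1311256  0.05      ]
side 275 172 [ 0.611 -0.004  0.145] [ 19 141 147]
side 276 172 [ 0.614 -0.006  0.147] [ 18 135 147]
side 279 172 [ 0.619 -0.013  0.153] [ 18 121 112]
side 280 172 [ 0.625 -0.008  0.146] [ 19 152 163]
side 275 173 [ 0.609 -0.01   0.149] [ 20 153 183]
side 276 173 [ 0.612 -0.01   0.147] [ 20 153 175]
side 279 173 [ 0.62  -0.012  0.147] [ 19 154 161]
side 280 173 [ 0.623 -0.013  0.147] [ 19 152 184]
side 267 174 [ 0.587 -0.003  0.146] [ 19 111 182]
side 268 174 [ 0.591 -0.001  0.142] [ 20 113 181]
side 269 174 [ 0.593 -0.005  0.145] [ 19 122 182]
side 270 174 [ 0.595 -0.006  0.145] [ 19 123 181]
side 271 174 [ 0.598 -0.007  0.145] [ 18 116 182]
side 274 174 [ 0.606 -0.009  0.145] 
[... 2955 characters left out ...]
 [ 0.624 -0.015  0.146] [ 20 178 139]
scene 264 191 [ 0.625 -0.013  0.147] [ 20 173 124]
scene 265 191 [ 0.625 -0.01   0.147] [ 19 162 113]
scene 266 191 [ 0.625 -0.007  0.147] [ 18 129 113]
scene 261 192 [ 0.619 -0.021  0.138] [ 18 118 108]
scene 262 192 [ 0.623 -0.018  0.141] [ 20 161 119]
scene 263 192 [ 0.626 -0.016  0.144] [ 20 185 121]
scene 264 192 [ 0.624 -0.013  0.142] [ 20 179 117]
scene 265 192 [ 0.626 -0.01   0.144] [ 19 168 111]
scene 266 192 [ 0.624 -0.007  0.142] [ 19 132 104]
scene 262 193 [ 0.624 -0.018  0.138] [ 18 130 102]
scene 263 193 [ 0.623 -0.015  0.138] [ 19 162 104]
scene 264 193 [ 0.625 -0.013  0.139] [ 19 166 103]
scene 265 193 [ 0.625 -0.01   0.139] [ 19 144 101]
```

Frame tilt is 0.14 rad with the −x side up, and its size is 73×79 mm, as it should be. Pointer tip at about (0.587, −0.001, 0.142), which is 53 mm from the gate. Press target is about (0.507, 0.020).

```bash
python3 -m handwheel '[[[-0.003,-0.0126,0,0],[-0.007,-0.025,0.01,0],[-0.007,-0.025,0.02,0],[-0.007,-0.025,0.02,0],[-0.007,-0.025,0.02,0],[0,0,0.03,0],[0,0,0.03,0],[0,0,0.016,0],[0,0,0,0],[0,0,0,0]]]'
python3 - <<'E'
from h import *
s=read_state(); print(s['ee_pos'],s['ee_rot'],s['contact_force']); grab('wrist')
grab('side')
frame('side',(230,272,182,212))
p,d,m=load('wrist');cv2.imwrite('pics/w2.png',p[:,:,::-1])
E
```

```text
clock: 3.05
ee_pos: [0.5073, 0.0197, 0.0857]
ee_rot: [0.13, 0.992, -0.0, -0.0]
contact_force: [0.3, -0.4, 0.8]
width: 0.0003
gripper_force: 0.0
[0.50731121 0.0196657  0.0857237 ] [ 1.29856278e-01  9.91532823e-01 -7.24147122e-05 -4.35785770e-05] [ 0.3367263  -0.39846108  0.80099308]
side px box [[234.0, 182.0], [260.0, 180.0], [262.0, 204.0], [236.0, 206.0]] plane slope [-0.12066917 -0.01983317] tilt 0.12228819445645078 zrange [0.0483591  0.05901867 0.06750276] 
 rect ((0.5342494249343872, 0.009137935936450958), (0.07395654171705246, 0.07191968709230423), 76.25184631347656) 404
```

View pics/w2.png

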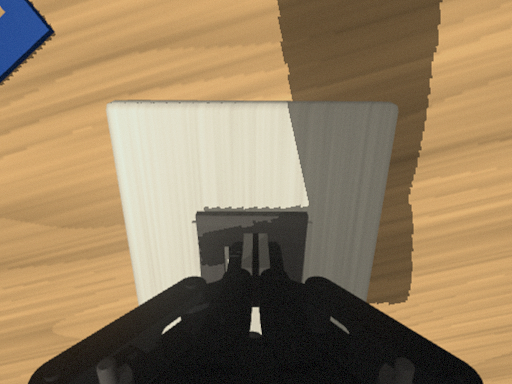

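The fingertips (255,250) sit over the middle of the frame's near bar (195–307, 212–). Now pressing.

```bash
python3 -m handwheel '[[[0,0,0.008,0],[0,0,0.005,0],[0,0,0.004,0],[0,0,0.003,0],[0,0,0.003,0],[0,0,0.003,0],[0,0,0.003,0],[0,0,0.002,0],[0,0,0.001,0],[0,0,0,0],[0,0,0,0],[0,0,0,0]]]'
```

```text
clock: 4.35
ee_pos: [0.5076, 0.0196, 0.056]
ee_rot: [0.13, 0.991, 0.0, 0.0]
contact_force: [-7.4, 0.4, 15.2]
width: 0.0003
gripper_force: 7.3
```

```bash
python3 -m handwheel '[[[0,0,0.001,0],[0,0,0.0005,0],[0,0,0,0],[0,0,0,0],[0,0,0,0],[0,0,-0.005,0],[0,0,-0.015,0],[0,0,-0.03,0],[0,0,-0.04,0],[0.02,0,-0.04,0],[0.03,0,-0.03,0],[0.03,0,0,0],[0.03,0,0,0],[0,0,0,0],[0,0,0,0]]]'
python3 - <<'E'
from h import *
s=read_state(); print(s['ee_pos'],s['ee_rot'],s['contact_force']); p,d,m=grab('wrist')
cv2.imwrite('pics/w3.png',p[:,:,::-1])
grab('side'); frame('side',(230,272,182,212))
E
```

```text
clock: 5.85
ee_pos: [0.4018, 0.0479, 0.2117]
ee_rot: [0.13, 0.992, -0.0, 0.001]
contact_force: [-0.5, 0.3, -0.2]
width: 0.0
gripper_force: 0.0
[0.40181211 0.0478781  0.21166144] [ 1.30093558e-01  9.91501309e-01 -4.32113043e-05  9.04553811e-04] [-0.4843557   0.27746406 -0.17986645]
side px box [[235.0, 188.0], [261.0, 186.0], [262.0, 205.0], [236.0, 206.0]] plane slope [-0.00963547 -0.03345056] tilt 0.034810663656135304 zrange [0.04795487 0.05554302 0.06050362] 
 rect ((0.5340954065322876, 0.007712122052907944), (0.07061857730150223, 0.0710851326584816), 74.77000427246094) 389
```

View pics/w3.png

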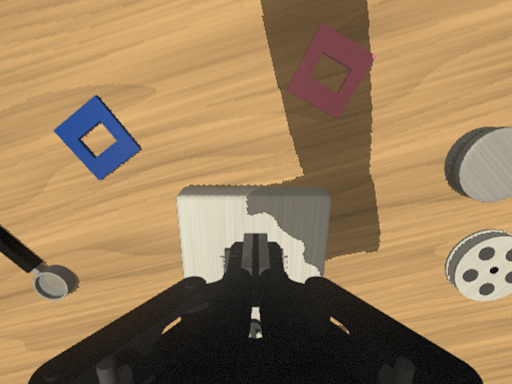

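The view shows the loupe at the left edge: ring at (53,281), handle ending around (0,230). The gripper hides the frame here, so I'll check flatness from the scene and side depth and locate the loupe from both views.

```bash
cat >> h.py <<'E'
def loupe(name,box):
    p,d,m=load(name); u0,u1,v0,v1=box; c=cloud(m,d)[v0:v1,u0:u1]; q=p[v0:v1,u0:u1].astype(int)
    bench=np.median(c[...,2][(abs(c[...,2])<.006)])
    k=(c[...,2]>.009)&(c[...,2]<.03); dark=k&(q.max(2)<60); hp=c[dark]
    hz=hp[:,2]>.014; h=hp[hz]
    vx,vy,x0,y0=cv2.fitLine(h[:,:2].astype(np.float32),cv2.DIST_HUBER,0,.01,.01).ravel()
    r=c[k&(q.max(2)>75)&(abs(q[...,0]-q[...,2])<45)]
    (rx,ry),rad=cv2.minEnclosingCircle(r[:,:2].astype(np.float32))
    s=(h[:,:2]-[rx,ry])@[vx,vy]
    print(name,'bench',bench,'handle z',np.percentile(h[:,2],[10,50,90]),'yaw',np.degrees(np.arctan2(vy,vx)),'pt',x0,y0,'along',s.min(),s.max(),'ring',rx,ry,rad,'off',(rx-x0)*vy-(ry-y0)*vx,np.median(r[:,2]))
E
python3 - <<'E'
from h import *
grab('scene'); frame('scene',(255,288,176,204))
loupe('side',(232,292,278,326)); loupe('wrist',(0,85,215,305))
E
```

```text
scene px box [[257.0, 183.0], [282.0, 183.0], [282.0, 203.0], [257.0, 203.0]] plane slope [ 0.03491222 -0.00872197] tilt 0.035985213794578176 zrange [0.04969509 0.05615184 0.05952142] 
 rect ((0.5426249504089355, 0.007726188749074936), (0.061626408249139786, 0.06679664552211761), 76.06704711914062) 209
side bench -0.00015163157686659545 handle z [0.01656834 0.01952271 0.02228905] yaw 23.479311 pt 0.42775503 -0.32607216 along -0.07906090369490851 0.004150941865832465 ring 0.46255895495414734 -0.31053727865219116 0.06603417545557022 off -0.000382144 0.014553179090323054
wrist bench 0.0007630278296475446 handle z [0.01562336 0.02008423 0.0212594 ] yaw 19.583017 pt 0.43345705 -0.3164332 along -0.09275531422913513 -0.007300087978578735 ring 0.49291080236434937 -0.2965565621852875 0.031710926443338394 off 0.0012003537 0.013955697183888671
```

Both views agree on the loupe: yaw about 21°, handle top at 20 mm, ring near (0.491, −0.298). The frame's median top height is 0.056, and its residual slopes point in different directions in the two views, so that is noise. I'm moving to look at the loupe from close by.

```bash
python3 -m handwheel '[[[-0.003,-0.013,0,0],[-0.006,-0.025,0,0],[-0.006,-0.025,0,0],[-0.006,-0.025,0,0],[-0.006,-0.025,0,0],[-0.006,-0.025,0,0],[-0.006,-0.025,0,0],[-0.006,-0.025,0,0],[-0.006,-0.025,0,0],[-0.006,-0.025,0,0],[-0.006,-0.025,0,0],[-0.006,-0.025,0,0],[-0.006,-0.025,0,0],[-0.006,-0.025,0,0],[-0.006,-0.025,0,0],[-0.002,-0.015,0,-4],[0,0,0,-8],[0,0,0,-8],[0,0,0,-8],[0,0,0,-8]]]' 0.6 40
python3 -m handwheel '[[[0,0,0,0],[0,0,0,0]]]'
python3 - <<'E'
from h import *
s=read_state(); print(s['ee_pos'],s['ee_rot'],s['joints'][5]); p,d,m=grab('wrist')
cv2.imwrite('pics/w4.png',p[:,:,::-1])
E
```

```text
clock: 8.0
ee_pos: [0.39, -0.3412, 0.2109]
ee_rot: [-0.185, 0.983, 0.0, -0.0]
contact_force: [0.2, -0.5, -0.5]
width: 0.0512
gripper_force: 0.0
clock: 8.2
ee_pos: [0.3899, -0.3407, 0.2112]
ee_rot: [-0.181, 0.983, 0.0, -0.0]
contact_force: [0.9, 0.5, 0.5]
width: 0.051
gripper_force: 0.0
[ 0.38990131 -0.34073307  0.21119607] [-1.80927218e-01  9.83496411e-01  3.27776692e-04 -2.08290184e-04] -1.2116119841753636
```

View pics/w4.png

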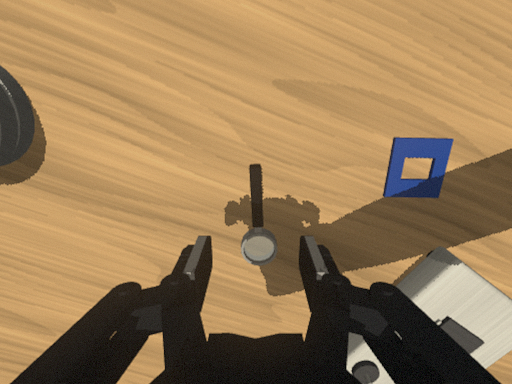

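The loupe is directly below: ring at (259,245), handle from (256,165) to (258,227), nearly parallel to the tool's x.

```bash
python3 - <<'E'
from h import *
p,d,m=load('wrist'); C=cloud(m,d)
z=C[155:270,235:285,2]; k=(z>.010)&(z<.03); P=C[155:270,235:285][k]
r=cv2.minAreaRect(P[:,:2].astype(np.float32)); print(r,P.shape,np.percentile(P[:,2],[10,50,90]))
H=C[168:222,245:270]; H=H[(H[...,2]>.014)&(H[...,2]<.03)]
vx,vy,x0,y0=cv2.fitLine(H[:,:2].astype(np.float32),cv2.DIST_HUBER,0,.01,.01).ravel(); a=np.array([vx,vy])*np.sign(vx)
yaw=np.degrees(np.arctan2(a[1],a[0])); s=(P[:,:2]-[x0,y0])@a; t=(P[:,:2]-[x0,y0])@[-a[1],a[0]]
end=np.percentile(s,[.3,99.7]); print('yaw',yaw,'end',end,'handle z',np.median(H[:,2]),'line',x0,y0,'width',np.ptp(t))
tip=np.array([x0,y0])+a*end[1]; back=np.array([x0,y0])+a*end[0]
for nm,g in(('from tip',tip-.086*a),('from back',back+.06*a)): print(nm,g)
for u,v in((259,245),(256,165),(257,228)): print(u,v,onplane(m,u,v,.02))
s=read_state(); R=Ro.from_quat(s['ee_rot']).as_matrix(); g=(tip-.086*a+back+.06*a)/2
print('grip',g,'shift tool',R.T@(np.r_[g,.003]-s['ee_pos']),'tool y yaw',np.degrees(np.arctan2(R[1,1],R[0,1])))
E
```

```text
((0.45308607816696167, -0.31148070096969604), (0.14511080086231232, 0.05113302543759346), 21.40793228149414) (1748, 3) [0.01308157 0.01987582 0.0216736 ]
yaw 23.651207 end [-0.03808535  0.10583041] handle z 0.02093674099274634 line 0.42243296 -0.3266781 width 0.0511141118030115
from tip [ 0.44059771 -0.31872278]
from back [ 0.44250687 -0.31788665]
259 245 [ 0.4916215  -0.29617799  0.02      ]
256 165 [ 0.38572065 -0.34118411  0.02      ]
257 228 [ 0.46789068 -0.30829274  0.02      ]
grip [ 0.44155229 -0.31830471] shift tool [-0.05630522  0.00238003  0.20832969] tool y yaw 110.87406509609325
```

```bash
python3 -m handwheel '[[[-0.01,0.0003,0.015,-2],[-0.015,0.001,0.03,0],[-0.015,0.001,0.03,0],[-0.0145,0,0.03,0],[0,0,0.03,0],[0,0,0.03,0],[0,0,0.02,0],[0,0,0.012,0],[0,0,0.007,0],[0,0,0.003,0],[0,0,0,0],[0,0,0,0]]]'
```

```text
clock: 9.45
ee_pos: [0.44, -0.318, 0.0061]
ee_rot: [-0.2, 0.98, -0.001, 0.001]
contact_force: [-0.1, 0.9, -0.6]
width: 0.0514
gripper_force: 0.0
```

```bash
python3 -m handwheel '[[[0,0,0,0],[0,0,0,0],[0,0,0,0],[0,0,0,0],[0,0,0,0],[0,0,0,0],[0,0,0,0]]]' 0 50
```

```text
clock: 10.15
ee_pos: [0.4398, -0.3179, 0.0058]
ee_rot: [-0.2, 0.98, -0.001, 0.001]
contact_force: [0.2, -1.1, 5.5]
width: 0.0138
gripper_force: 52.0
```

```bash
python3 -m handwheel '[[[0,0,-0.003,0],[0,0,-0.006,0],[0,0,-0.012,0],[0,0,-0.02,0],[0,0,-0.025,0],[0,0,-0.025,0],[0,0,-0.025,0],[0,0,-0.025,0],[0,0,-0.02,0],[0,0,-0.012,0],[0,0,-0.006,0],[0,0,0,0],[0,0,0,0]]]'
python3 - <<'E'
from h import *
p,d,m=grab('side'); p2,d2,m2=grab('scene')
C=cloud(m,d); z=C[...,2]
a=cv2.resize(p[190:330,200:340,::-1],(400,400)); b=cv2.resize(p2[110:230,130:250,::-1],(400,400)); cv2.imwrite('pics/lift.png',np.hstack([a,b]))
E
```

```text
clock: 11.45
ee_pos: [0.4387, -0.3167, 0.1827]
ee_rot: [-0.2, 0.98, 0.001, -0.001]
contact_force: [-0.4, 0.4, -1.8]
width: 0.0138
gripper_force: 51.3
```

View pics/lift.png

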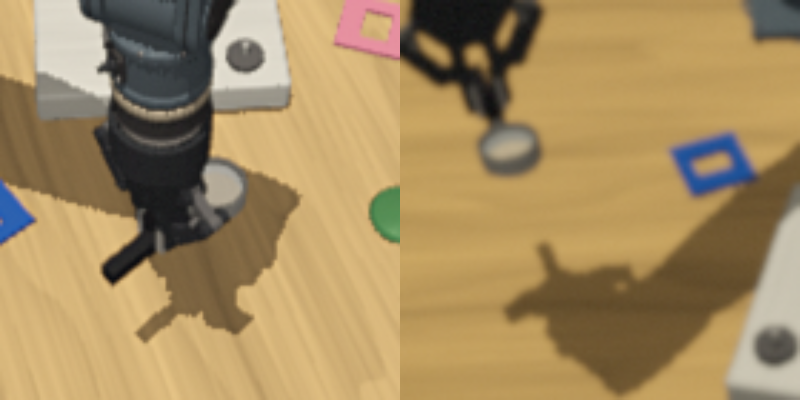

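The loupe is held by the handle: ring at scene (163,154) and side (277,256), and it looks level. I'll measure it relative to the tool.

```bash
cat >> h.py <<'E'
def ringfit(name,box,zr,T=None):
    p,d,m=load(name); C=cloud(m,d); u0,u1,v0,v1=box; c=C[v0:v1,u0:u1]; q=p[v0:v1,u0:u1].astype(int)
    k=(c[...,2]>zr[0])&(c[...,2]<zr[1])&(q.max(2)>80)
    n,lab,st,_=cv2.connectedComponentsWithStats(k.astype(np.uint8)); i=1+np.argmax(st[1:,4]); P=c[lab==i]
    A=np.c_[P[:,:2]-P[:,:2].mean(0),np.ones(len(P))]; w=np.linalg.lstsq(A,P[:,2],rcond=None)[0]
    (x,y),r=cv2.minEnclosingCircle(P[:,:2].astype(np.float32)); e=read_state()['ee_pos']
    top=P[P[:,2]>np.percentile(P[:,2],60)]
    print(name,'n',len(P),'z pct',np.percentile(P[:,2],[5,50,95]),'slope',w[:2],'circ',x,y,r,'mean',P.mean(0),'rel tcp',x-e[0],y-e[1])
    return np.array([x,y])
E
python3 - <<'E'
from h import *
s=read_state(); print(s['ee_pos'],s['ee_rot'])
ringfit('side',(262,292,240,275),(.15,.23)); ringfit('scene',(150,178,142,165),(.15,.23))
for n,u,v in(('side',277,256),('scene',163,154)):
    p,d,m=load(n); print(n,onplane(m,u,v,.195))
E
```

```text
[ 0.43850617 -0.31656677  0.18223223] [-1.99637735e-01  9.79868735e-01  1.16352741e-03 -8.26553302e-04]
side n 243 z pct [0.18548224 0.18995651 0.19760294] slope [0.08553057 0.00768629] circ 0.5021346807479858 -0.29209697246551514 0.026100581511855125 mean [ 0.50661134 -0.29169851  0.19064357] rel tcp 0.063628509178913 0.02446979954410705
scene n 274 z pct [0.18094991 0.19031481 0.19790202] slope [-0.08570932 -0.01964842] circ 0.4898689389228821 -0.2986097037792206 0.03836585581302643 mean [ 0.50182162 -0.2907156   0.19058644] rel tcp 0.051362767353809236 0.017957068230401607
side [ 0.49974143 -0.2978571   0.195     ]
scene [ 0.50832728 -0.28772819  0.195     ]
```

```bash
python3 -m handwheel '[[[0,0,0,4],[0,0,0,8],[0,0,0,8],[0,0,0,8],[0,0,0,7],[0,0,0,3],[0,0,0,0]]]'
python3 -m handwheel '[[[0.001,0.006,0,0],[0.002,0.013,0,0],[0.003,0.02,0,0],[0.004,0.025,0,0],[0.004,0.025,0,0],[0.004,0.025,0,0],[0.004,0.025,0,0],[0.004,0.025,0,0],[0.004,0.025,0,0],[0.004,0.025,0,0],[0.004,0.025,0,0],[0.004,0.025,0,0],[0.004,0.025,0,0],[0.003,0.02,0,0],[0.003,0.02,0,0],[0.001,0.013,0,0],[0.001,0.006,0,0],[0,0,0,0],[0,0,0,0],[0,0,0,0]]]'
python3 - <<'E'
from h import *
s=read_state(); print(s['ee_pos'],s['ee_rot'])
p,d,m=grab('side'); p2,d2,m2=grab('scene'); p3,_,_=grab('wrist')
a=cv2.resize(p[140:240,195:315,::-1],(480,400)); b=cv2.resize(p2[150:250,220:320,::-1],(400,400)); cv2.imwrite('pics/over.png',cv2.resize(np.hstack([a,b]),(800,364)))
E
```

```text
clock: 12.25
ee_pos: [0.4386, -0.3167, 0.1826]
ee_rot: [0.13, 0.991, 0.001, -0.001]
contact_force: [-0.1, 0.6, -1.3]
width: 0.0134
gripper_force: 51.2
clock: 14.25
ee_pos: [0.4768, 0.0323, 0.1838]
ee_rot: [0.131, 0.991, -0.0, -0.0]
contact_force: [0.2, 0.2, 0.2]
width: 0.0139
gripper_force: 51.2
[0.47682691 0.03226217 0.18379759] [ 1.30774115e-01  9.91412171e-01 -1.94226054e-04 -1.48057937e-05]
```

View pics/over.png

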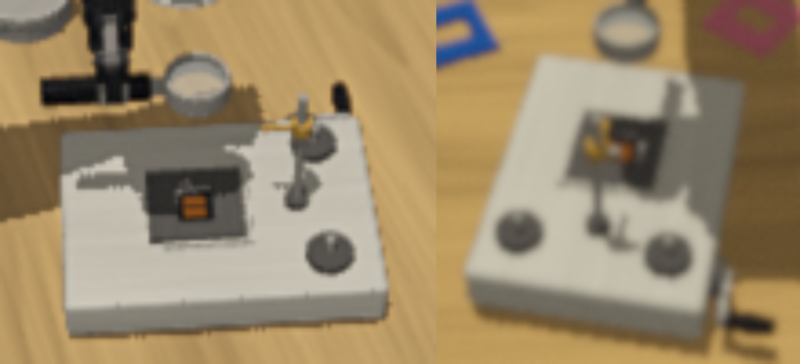

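The lens is at side (249,163) and scene (272,158), level and above the gate. The frame is unobstructed at side (195,205 in the crop) and looks flat, and the pointer is undisturbed. Now the offsets from frame to lens.

```bash
python3 - <<'E'
from h import *
frame('side',(230,272,182,212)); frame('scene',(255,288,176,204))
def sec(n,box,smin,zr):
    p,d,m=load(n); u0,u1,v0,v1=box; c=cloud(m,d)[v0:v1,u0:u1]; q=cv2.cvtColor(p,cv2.COLOR_RGB2HSV)[v0:v1,u0:u1]
    return c,q
ringfit('side',(236,262,152,175),(.165,.23)); ringfit('scene',(255,290,148,170),(.165,.23))
# window centre by rays: warm/bright pixels inside frame; ring contour ellipse
for n,b in(('side',(236,264,150,176)),('scene',(258,288,146,172))):
    p,d,m=load(n); u0,u1,v0,v1=b; z=cloud(m,d)[v0:v1,u0:u1,2]; k=((z>.16)&(p[v0:v1,u0:u1].max(2)>70)).astype(np.uint8)
    cs,_=cv2.findContours(k,0,cv2.CHAIN_APPROX_NONE); ct=max(cs,key=cv2.contourArea); e=cv2.fitEllipse(ct); print(n,'ellipse',e,cv2.boundingRect(ct)); 
    u,v=e[0][0]+u0,e[0][1]+v0; print('  ray z.188',onplane(m,u,v,.188), 'ray',ray(m,u,v))
# triangulate pointer tip
for n,b in(('side',(262,274,165,185)),('scene',(264,269,178,192))):
    p,d,m=load(n); u0,u1,v0,v1=b; q=cv2.cvtColor(p,cv2.COLOR_RGB2HSV)[v0:v1,u0:u1]; c=cloud(m,d)[v0:v1,u0:u1]
    k=(q[...,1]>100)&(q[...,0]<30)&(c[...,2]>.12)&(c[...,2]<.16)&(c[...,0]<.61); vv,uu=np.nonzero(k); print(n,list(zip(uu+u0,vv+v0)),c[k].mean(0),np.median(c[k][:,2]))
E
```

```text
side px box [[234.0, 184.0], [261.0, 182.0], [262.0, 205.0], [236.0, 206.0]] plane slope [-0.00207548 -0.01311737] tilt 0.013280552144165528 zrange [0.04815884 0.05571663 0.06065522] 
 rect ((0.5354358553886414, 0.012372054159641266), (0.07894325256347656, 0.07348329573869705), 72.53809356689453) 438
scene px box [[257.0, 182.0], [284.0, 182.0], [284.0, 203.0], [257.0, 203.0]] plane slope [ 0.01808697 -0.00759765] tilt 0.019617921204067475 zrange [0.04954761 0.0559513  0.05980281] 
 rect ((0.541537880897522, 0.013365071266889572), (0.07108578085899353, 0.08013289421796799), 75.79485321044922) 286
side n 291 z pct [0.1815894  0.19091957 0.19902065] slope [0.03167294 0.06263368] circ 0.5344690084457397 0.017896467819809914 0.03081098571419716 mean [0.53676002 0.01513698 0.19122722] rel tcp 0.05760595418424924 -0.01444979223601632
scene n 281 z pct [0.18215945 0.1917127  0.19897765] slope [-0.07536915  0.0078889 ] circ 0.5276556611061096 0.02086593769490719 0.04078487679362297 mean [0.54247604 0.01525233 0.19182069] rel tcp 0.050792606844619115 -0.011480322360919046
side ellipse ((11.84
[... 452 characters left out ...]
), (np.int64(268), np.int64(174)), (np.int64(269), np.int64(174)), (np.int64(270), np.int64(174)), (np.int64(271), np.int64(174)), (np.int64(272), np.int64(174)), (np.int64(273), np.int64(174)), (np.int64(267), np.int64(175)), (np.int64(268), np.int64(175)), (np.int64(269), np.int64(175)), (np.int64(270), np.int64(175)), (np.int64(271), np.int64(175)), (np.int64(272), np.int64(175)), (np.int64(273), np.int64(175))] [ 0.59555403 -0.00530586  0.14243495] 0.14208198147204276
scene [(np.int64(266), np.int64(182)), (np.int64(266), np.int64(183)), (np.int64(266), np.int64(184)), (np.int64(266), np.int64(185)), (np.int64(266), np.int64(186))] [ 0.59537569 -0.00536751  0.14343392] 0.1433209973725459
```

Lens about (0.5355, 0.0165, 0.188), frame centre about (0.5365, 0.0133, top 0.056, flat), pointer about 0.142. Correction: (+1, −3) mm sideways and 46.5 mm down.

```bash
python3 -m handwheel '[[[-0.001,-0.001,0.003,0],[-0.0007,-0.0016,0.006,0],[0,0,0.008,0],[0,0,0.008,0],[0,0,0.008,0],[0,0,0.006,0],[0,0,0.004,0],[0,0,0.0025,0],[0,0,0.001,0],[0,0,0,0],[0,0,0,0],[0,0,0,0],[0,0,0,0],[0,0,0,0]]]'
python3 - <<'E'
from h import *
s=read_state(); print(s['ee_pos'],s['ee_rot'])
p,d,m=grab('side'); p2,d2,m2=grab('scene')
a=cv2.resize(p[140:240,195:315,::-1],(480,400)); b=cv2.resize(p2[150:250,220:320,::-1],(400,400)); cv2.imwrite('pics/fin.png',cv2.resize(np.hstack([a,b]),(800,364)))
ringfit('side',(236,262,160,190),(.11,.17)); ringfit('scene',(258,282,150,182),(.11,.17))
for n,b in(('side',(262,274,165,185)),('scene',(264,269,178,192))):
    p,d,m=load(n); u0,u1,v0,v1=b; q=cv2.cvtColor(p,cv2.COLOR_RGB2HSV)[v0:v1,u0:u1]; c=cloud(m,d)[v0:v1,u0:u1]
    k=(q[...,1]>100)&(q[...,0]<30)&(c[...,2]>.12)&(c[...,2]<.16)&(c[...,0]<.61); print(n,c[k].mean(0))
E
```

```text
clock: 15.8
ee_pos: [0.4779, 0.03, 0.1375]
ee_rot: [0.13, 0.991, 0.0, 0.0]
contact_force: [0.8, -0.2, -1.8]
width: 0.0134
gripper_force: 51.2
[0.47793446 0.0300036  0.1374928 ] [1.30287995e-01 9.91476179e-01 5.06171839e-07 1.56861365e-04]
side n 280 z pct [0.13553908 0.14521725 0.15212464] slope [0.02481556 0.08204747] circ 0.5359649658203125 0.014196064323186874 0.03029177151620388 mean [0.53821605 0.01302961 0.14502569] rel tcp 0.0580762553585929 -0.015805238365813525
scene n 275 z pct [0.13548264 0.145204   0.15281189] slope [-0.07155983  0.01153504] circ 0.5247213244438171 0.02184993214905262 0.045595645904541016 mean [0.54081212 0.01482337 0.1455511 ] rel tcp 0.04683261398209754 -0.008151370539947779
side [ 0.59484446 -0.00527827  0.14249692]
scene [ 0.59310482 -0.00475089  0.14240888]
```

View pics/fin.png

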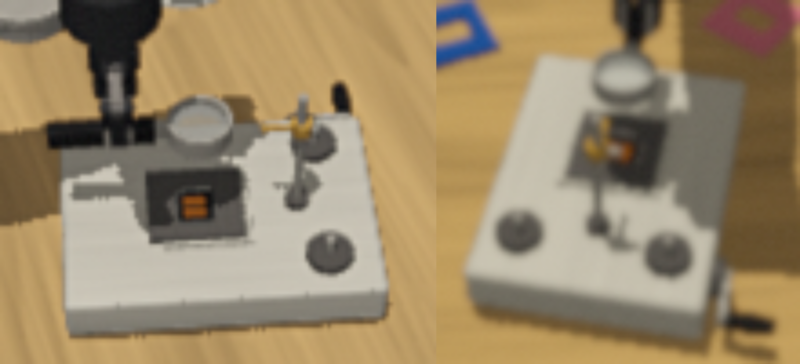

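The loupe is level at side crop (198,125) beside the pointer (285,127), above the flat frame. Lens z is about 0.142 and the pointer about 0.141–0.142, so I'm handing it in.

```bash
python3 -c "
from cell import sign_off; print(sign_off())"
```

```text
the job is handed in; nothing more can be done
None
```

The job is handed in: I pressed the window frame flat and am holding the loupe level, its lens over the window at about 142 mm to match the pointer; no verdict came back, so this rests on my own camera measurements.

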